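# Rock the block out of the dry bath

## Robot

A 6-joint arm with a two-finger parallel gripper is mounted at the origin on a cart in front of the work surface, level with it; the furniture and walls round the work are solid. World frame = base frame: x ahead of the robot, y to its left, z up, the work surface at z = 0. Lengths are in m, angles in rad, forces in N, time in s.
With the tool pointing down it reaches from about 0.325 to 0.85 m from the base axis. Payload 15.5 kg.
Tool frame: the origin (TCP) lies at the very end of the fingers, on their centre line; the grasp point (between the pads) lies 19 mm behind it (manip.grasp_offset is the distance from the TCP to the grasp point, in m); z points along the fingers, y is the direction in which the jaws open and shut (so a half turn about z gives the same grasp; the last joint's range is limited). The gripper opens to 91 mm and grips with 3 to 60 N. Pads are 32 mm wide; open, the fingers measure 118 mm over their backs; the gripper's body (76 mm by 178 mm) begins 60 mm behind the grasp point.
Start: joints at [1.202, 0.494, 1.345, -0, 1.302, -0.096], TCP at [0.168, 0.602, 0.214] pointing down, gripper open.
Joint ranges: [-2.91, 2.91], [-0.82, 2.16], [0.22, 2.67], [-1.22, 4.37], [0.12, 2.79], [-3.08, 3.08]. Speed limits (rad/s): [1.89, 1.89, 2.57, 3.01, 3.01, 3.01].

## Interface

Orientations are given as a unit quaternion [x, y, z, w].
In Python, from cell import read_state, imaging, manip gives the robot as it stands. The module is installed in compiled form; this text tells all that it offers.
- The arm moves only by the shell command python3 -m pendant 'ROWS' [FORCE]. ROWS is JSON, one flat list of numbers, 7 for each row, row after row: the shift along the tool's x, y, z in cm, then the turn, a rotation vector about the tool's x, y, z in rad, then the closure, from 0 (fully open) to 1 (shut). A call has 1 to 20 rows; each row is the pose to reach, as a shift and turn from the pose commanded when the call began, along the tool's axes at that moment; what a row does not reach only later rows make up. A row lasts 1/8 s, in which the tool goes at most 62.5 mm and 10.7 degrees, less where a joint would pass 70% of its speed; a pose out of reach is approached as far as the arm can. A call with a gripper value outside its range is refused whole. The fingers move at their own pace and stop on an object; FORCE is the grip in N (left out, the last holds). Time passes only in rows, so rows that repeat a pose let the fingers close. It gives the time, the measured TCP pose, the force and the opening at its end, in the units of the state.
- read_state(): the state, without advancing time (a new reading comes with each control period).
- imaging.read_camera(name): name is "scene" or "top" or "wrist"; returns the picture (400x640x3 uint8, red, green, blue); there is no depth.
- imaging.calibration(name): a dict with "intrinsics" (3x3 intrinsics, pixels), "rvec" (rotation vector, rad) and "tvec" (3), from world to camera coordinates, as OpenCV has them. Camera axes: x right, y down, z forward; pixel columns grow to the right and rows downward; lengths in m; the calibration is good to about 2 mm. A picture is of the moment at which its call begins: read the wrist's pose just before it. calibration takes no time and is no camera call; for the wrist camera it gives the pose at the moment of the call.
- manip.hand_in(): hands the job in, once; it reports no verdict.
The state is a dict: "t": time; "joint_pos": joint angles; "joint_velocities": joint speeds; "tau": joint torques, N m; "position": TCP position; "orientation": TCP orientation; "contact_force": force on the tool from outside, world axes, zero at the start; "torque": the same for the moment, N m; "finger_gap": finger opening in m.
Only numpy, scipy, OpenCV 4.12 (cv2) and the standard library are available. Lean on these libraries where they do the work, as an engineer would, in place of code of your own. Each camera call takes 0.05 s, during which the arm holds its last target.

## Task

The aluminium tube block sits tight in the well of the dry block bath, held by a sprung roller at each end. Take it by the steel lifting tab and walk it out by rocking: raise the end next to the control panel while the far end stays down, then rock it the other way until the far end is clearly the higher, then once more so that the panel end is clearly the higher, keeping at both ends the height already won. When it is free, finish holding it in the gripper, level and still, just clear of the well (about a finger's breadth, 15 mm, over the rim and straight above the well), and do not let go or put it down; leave the petri dish and the marker where they lie.

Things in the scene. Friction and masses are not known exactly. Their poses are not given: they have to be found in the camera images.
- bath: dry block bath, white case 218 x 112 x 52 mm, fixed. Origin on the worktop under the centre of its well; x runs from the control panel end (case from x = -149; grey panel with a knob 66 mm high) to the far end (x = +69), z up. The well is 98 (x) x 62 (y) mm, its floor 30 mm and its rim 52 mm above the origin
- well (a point): centre of the well's mouth, at rim height, 52 mm above the worktop; axes as the bath
- block: aluminium tube block, 90 (x) x 60 (y) x 40 mm, about 0.45 kg (varies), at the start on the well's floor, axes as the bath. Origin at the centre of its underside. Two half-round beads, 2 mm proud, cross each end face 3 and 11 mm above the underside. Play in the well: 4 mm each way in x (2 mm at the beads), 1 mm each way in y
- tab (a point): grip point on the block's upright steel lifting tab, 62 mm above the underside, axes as the block; the tab is a plate 36 mm (x) x 10 mm (y), from 40 to 78 mm above the underside
- panel_end (a point): lower edge of the block's end face next to the control panel (45 mm from the origin)
- far_end (a point): lower edge of the block's other end face (45 mm from the origin)
- petri: bystander: round petri dish, 66 mm across, 16 mm high, lying beside the bath; origin under its centre
- marker: bystander: marker pen, 132 x 12 x 13 mm, lying on the worktop beside the bath; origin under its centre, length along x
- panel_roller (a point): steel roller in the well's end wall at the panel end, along y, radius 3 mm, 45 mm above the worktop; this point lies on its axis. Its spring gives 6 N at rest, 9 N at 2 mm. It starts over the block's upper bead, clicks between the beads when that end has risen 8 mm and is past both at 16 mm. A click takes about 10 N with one end rocked up about the other
- far_roller (a point): steel roller in the well's end wall at the far end, along y, radius 3 mm, 45 mm above the worktop; this point lies on its axis. Its spring gives 6 N at rest, 9 N at 2 mm. It starts over the block's upper bead, clicks between the beads when that end has risen 8 mm and is past both at 16 mm. Straight up, both ends at once, takes about twice as much

How it is judged:
By the outcome, as a careful person would: the job done as asked, in the order asked, and still so for the second after the job is handed in, while the arm keeps its last pose, push and grip.
It also fails if it takes over 34 s, if anything falls off the work surface, if the arm or the gripper's body presses on something with over 40 N, if the wrist force passes 120 N, or if a joint passes its speed limit or range.

## Working session

There is one attempt and no reset: what is moved stays moved. The work goes in short steps, Python scripts to look and compute and a shell command to move; the robot and the scene stay as the last step left them, time stands still between calls to the robot, and variables do not carry over. Pictures are saved under pics/ and viewed, and the job is handed in when it is done.

```bash
mkdir -p pics; python3 - <<'E'
from cell import read_state, imaging, manip
import cv2
s=read_state(); print(s); print(manip.grasp_offset)
for n in("scene","top","wrist"):
    c=imaging.calibration(n); print(n,c)
    cv2.imwrite(f"pics/{n}0.png",imaging.read_camera(n)[:,:,::-1])
E
```

```text
{'t': 0.0, 'joint_pos': array([ 1.20251703e+00,  4.94207384e-01,  1.34617476e+00, -3.81115660e-06,
        1.30250660e+00, -9.54751618e-02]), 'joint_velocities': array([-0.00187004, -0.00065248,  0.0003683 ,  0.00013522, -0.00065207,
       -0.00168519]), 'tau': array([ 5.10712634e-04, -8.78802609e+01, -3.81856155e+01,  7.04382872e-02,
        5.33884065e-02, -1.64475068e-04]), 'position': array([0.16823082, 0.60150818, 0.21330845]), 'orientation': array([ 1.35978957e-01,  9.90711514e-01, -6.31123274e-04, -1.47135993e-04]), 'contact_force': array([ 0.25694388, -0.1956248 ,  0.38988945]), 'torque': array([0.03667479, 0.05616296, 0.01477596]), 'finger_gap': 0.09128127795504168}
0.0188
scene {'intrinsics': array([[512.03269416,   0.        , 315.43106235],
       [  0.        , 512.03269416, 195.56612782],
       [  0.        ,   0.        ,   1.        ]]), 'rvec': array([ 1.95655103, -0.76780945,  0.41963616]), 'tvec': array([-0.33703879,  0.30021202,  0.53102307])}
top {'intrinsics': array([[400.03228862,   0.        , 321.42747757],
       [  0.        , 400.03228862, 198.57639051],
       [  0.        ,   0.        ,   1.        ]]), 'rvec': array([ 2.18502614, -2.17477173,  0.14416587]), 'tvec': array([0.06283186, 0.53322671, 0.86565278])}
wrist {'intrinsics': array([[287.85782332,   0.        , 319.48426019],
       [  0.        , 287.85782332, 198.47609217],
       [  0.        ,   0.        ,   1.        ]]), 'rvec': array([-2.33692346, -1.77240003, -0.2206151 ]), 'tvec': array([-0.62420843, -0.02749831,  0.3908659 ])}
```

View pics/scene0.png

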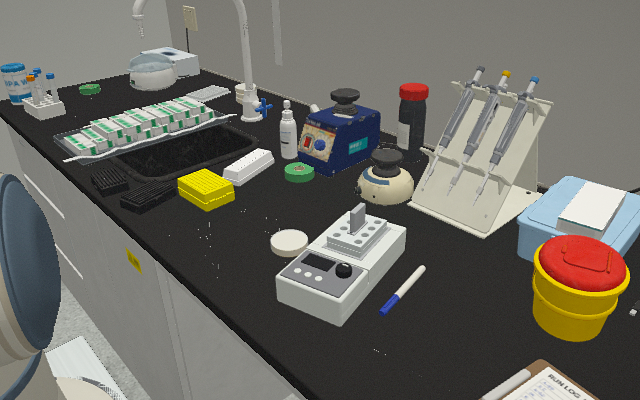

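View pics/top0.png

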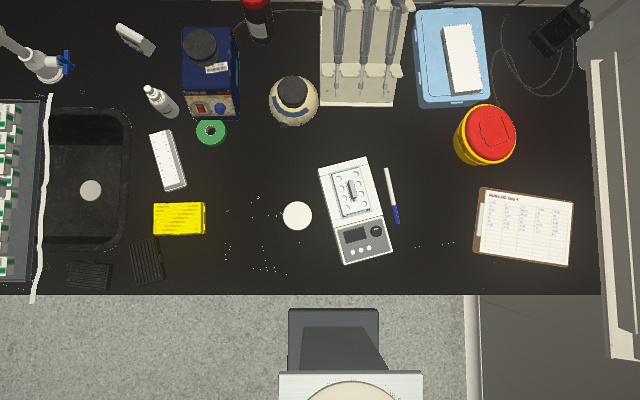

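View pics/wrist0.png

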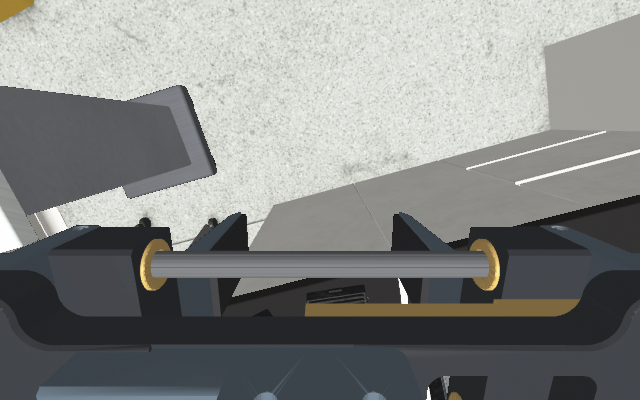

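```bash
python3 - <<'E'
import cv2
a=cv2.imread("pics/top0.png")[150:270,270:410]; cv2.imwrite("pics/topc.png",cv2.resize(a,None,fx=5,fy=5,interpolation=cv2.INTER_CUBIC))
a=cv2.imread("pics/scene0.png")[195:330,265:425]; cv2.imwrite("pics/scenec.png",cv2.resize(a,None,fx=4.4,fy=4.4,interpolation=cv2.INTER_CUBIC))
E
```

```text
(no output)
```

View pics/topc.png

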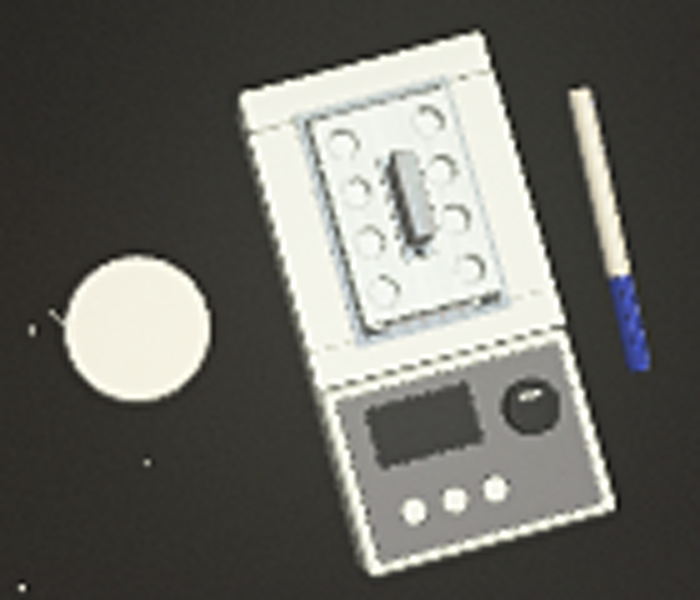

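View pics/scenec.png

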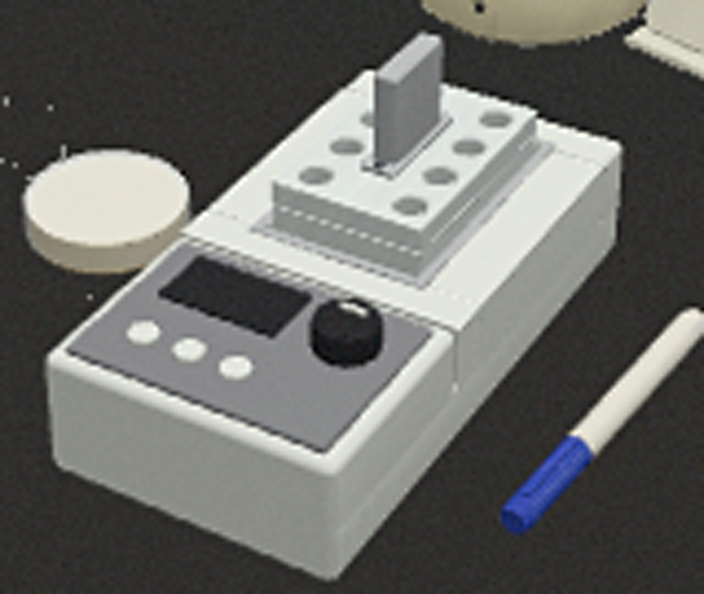

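```bash
cat > fit.py <<'E'
import numpy as np, cv2
from scipy.optimize import least_squares
from cell import imaging
C={n:imaging.calibration(n) for n in("scene","top")}
def proj(n,P):
    c=C[n]; return cv2.projectPoints(np.array(P,float),np.array(c["rvec"]),np.array(c["tvec"]),np.array(c["intrinsics"]),None)[0][:,0]
T=lambda u,v:("top",270+(u+.5)/5-.5,150+(v+.5)/5-.5)
S=lambda u,v:("scene",265+(u+.5)/4.4-.5,195+(v+.5)/4.4-.5)
case=[((69,56,52),T(242,93)),((69,-56,52),T(485,33)),((-149,-56,52),T(614,508)),((-149,56,52),T(373,576)),
((-149,56,52),S(48,358)),((-149,-56,52),S(335,474)),((69,-56,52),S(622,146)),((69,56,52),S(363,70)),((-149,-56,0),S(332,580))]
blk=[((-45,30,70),T(368,333)),((45,30,70),T(308,118)),((45,-30,70),T(445,82)),((-45,-30,70),T(503,297)),
((-45,30,70),S(273,180)),((-45,-30,70),S(427,240)),((45,-30,70),S(537,110))]
tab=[((-18,5,108),S(376,72)),((18,5,108),S(420,34)),((18,-5,108),S(443,41)),((-18,5,70),S(376,162)),
((18,5,108),T(388,152)),((18,-5,108),T(414,150)),((-18,5,108),T(410,240)),((-18,-5,108),T(435,233))]
def w(p,P):
    x,y,a=p; P=np.array(P)/1000
    return np.c_[x+np.cos(a)*P[:,0]-np.sin(a)*P[:,1],y+np.sin(a)*P[:,0]+np.cos(a)*P[:,1],P[:,2]]
def res(p,L):
    W=w(p,[l[0] for l in L]); return np.concatenate([proj(l[1][0],W[i:i+1])[0]-l[1][1:] for i,l in enumerate(L)])
if __name__=="__main__":
  for nm,L in("case",case),("blk",blk),("tab",tab),("all",case+blk+tab):
   for cam in ("top","scene",None):
    LL=[l for l in L if cam in(None,l[1][0])]
    r=least_squares(res,[.5,0,.2],args=(LL,),loss="soft_l1"); print(nm,cam,np.round(r.x,4),np.round(res(r.x,LL),1) if nm!="all" else "")
E
python3 fit.py
```

```text
case top [0.5457 0.0027 0.2625] [-0.5 -0.3  0.1 -1.   1.4  0.5 -0.6  0.5]
case scene [0.5481 0.0038 0.2728] [-1.9 -0.1 -0.1 -0.3  0.4 -1.   0.1 -0.8  0.6  4.6]
case None [0.547  0.0029 0.2697] [-0.7 -0.7 -0.2 -1.7  1.7 -0.4 -0.2 -0.1 -2.4  0.3 -0.6  0.4  0.4 -0.5
  0.2 -0.5  0.2  5.2]
blk top [0.545  0.0039 0.2678] [-0.3 -1.2  0.5  1.3  0.   1.4 -0.2 -1.3]
blk scene [0.5487 0.0027 0.2839] [ 0.3  0.9 -0.3 -1.8  0.1  0.3]
blk None [0.5476 0.003  0.2801] [ 0.4 -2.3  0.7  0.3  0.1  0.   0.4 -2.8 -0.4  1.1 -1.1 -1.6 -0.4  0.5]
tab top [0.5458 0.0053 0.2366] [ 0.3  0.4 -0.2 -0.3  0.1 -0.2 -0.2  0.1]
tab scene [0.5492 0.003  0.312 ] [-0.2  0.7  0.  -0.9  0.5 -1.1 -0.4  1. ]
tab None [0.5473 0.004  0.2396] [-2.2  0.6 -0.4 -0.6 -0.1 -0.6 -2.3  0.9  0.9 -0.4  0.4 -1.1  0.7 -0.9
  0.5 -0.6]
all top [0.5456 0.0042 0.2634] 
all scene [0.5487 0.0031 0.2709] 
all None [0.5473 0.0032 0.2707]
```

```bash
cat > h.py <<'E'
import numpy as np
from scipy.spatial.transform import Rotation as R
from cell import read_state, imaging, manip
def go(p,yaw,s=None):
    s=s or read_state(); A=R.from_quat(s["orientation"])
    c,d=np.cos(yaw),np.sin(yaw)
    B=R.from_matrix(np.array([[-c,-d,0],[-d,c,0],[0,0,-1]]).T@np.diag([1,1,1]) if 0 else np.column_stack([[-c,-d,0],[-d,c,0],[0,0,-1]]))
    print("shift cm",np.round(100*A.inv().apply(np.array(p)-s["position"]),2),"rv",np.round((A.inv()*B).as_rotvec(),4))
E
python3 -c "
from h import *
go([.547,.0035,.17],.268)"
```

```text
shift cm [-52.59 -47.4    4.39] rv [-9.000e-04 -3.000e-04 -5.407e-01]
```

```bash
python3 -m pendant '[-4,-3.5,0,0,0,0,0, -8.8,-7.9,0,0,0,-0.1,0, -13.2,-11.9,0,0,0,-0.2,0, -17.6,-15.8,0,0,0,-0.3,0, -22,-19.8,0,0,0,-0.4,0, -26.4,-23.7,0,0,0,-0.5,0, -30.8,-27.7,0,0,0,-0.541,0, -35.2,-31.7,0,0,0,-0.541,0, -39.5,-35.6,1,0,0,-0.541,0, -43.9,-39.5,2,0,0,-0.541,0, -48,-43.3,3,0,0,-0.541,0, -51,-46,4,0,0,-0.541,0, -52.3,-47.1,4.4,0,0,-0.541,0, -52.6,-47.4,4.4,0,0,-0.541,0, -52.6,-47.4,4.4,0,0,-0.541,0, -52.6,-47.4,4.4,0,0,-0.541,0]'
python3 - <<'E'
from h import *
import cv2
s=read_state();print(s["position"],s["joint_pos"],s["contact_force"])
go([.547,.0035,.17],.268)
c=imaging.calibration("wrist");im=imaging.read_camera("wrist");cv2.imwrite("pics/w1.png",im[:,:,::-1])
P=np.array([[.547,.0035,.108]]);print(cv2.projectPoints(P,c["rvec"],c["tvec"],c["intrinsics"],None)[0])
E
```

```text
t: 2.15
position: [0.5468, 0.0047, 0.1703]
orientation: [-0.134, 0.991, 0.0, 0.0]
contact_force: [0.2, 0.6, -0.0]
finger_gap: 0.0911
[0.54679431 0.00474445 0.17030449] [-1.00607883e-01  4.33099336e-01  1.59438945e+00  1.24853124e-04
  1.11390298e+00 -1.94085474e+00] [ 0.17752576  0.64375843 -0.02992413]
shift cm [ 0.01 -0.13  0.03] rv [0.     0.0002 0.0014]
[[[317.94775399 209.98987509]]]
```

View pics/w1.png

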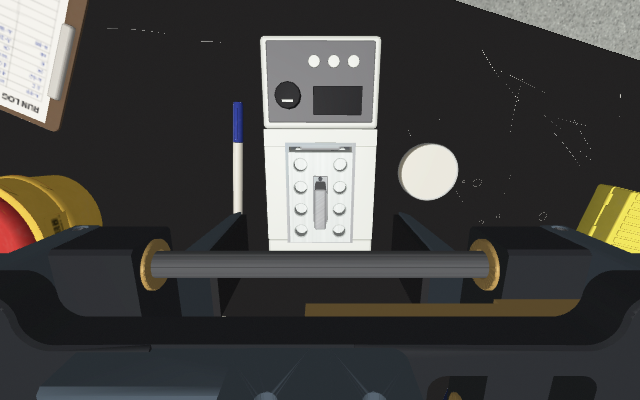

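```bash
python3 - <<'E'
import cv2
a=cv2.imread("pics/w1.png")[125:253,255:385]; cv2.imwrite("pics/w1c.png",cv2.resize(a,None,fx=4.6,fy=4.6,interpolation=cv2.INTER_CUBIC))
E
```

```text
(no output)
```

View pics/w1c.png

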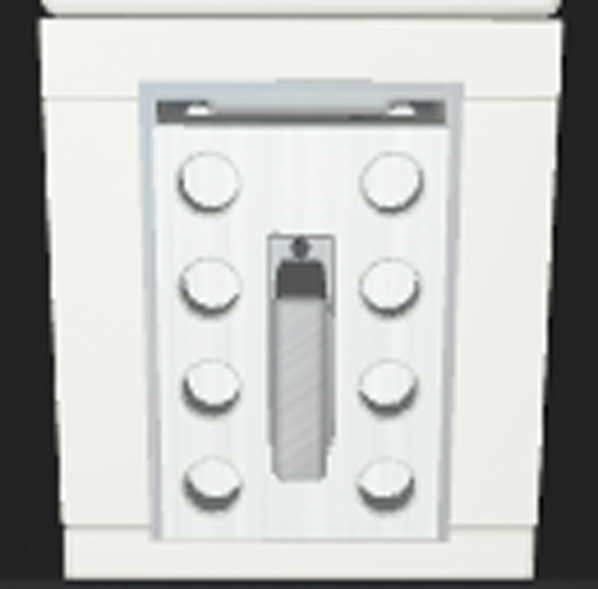

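```bash
cat > fw.py <<'E'
from fit import *
C["wrist"]=imaging.calibration("wrist")
W=lambda u,v:("wrist",255+(u+.5)/4.6-.5,125+(v+.5)/4.6-.5)
wb=[((-45,-30,70),W(154,124)),((-45,30,70),W(448,124)),((45,-30,70),W(162,540)),((45,30,70),W(446,540))]
wt=[((-18,-5,108),W(271,297)),((-18,5,108),W(329,297)),((18,-5,108),W(274,481)),((18,5,108),W(325,481))]
wc=[((69,-56,52),W(65,578)),((69,56,52),W(533,578))]
for nm,L in("b",wb),("t",wt),("c",wc),("all",wb+wt+wc),("everything",wb+wt+wc+case+blk+tab):
    r=least_squares(res,[.5,0,.2],args=(L,),loss="soft_l1"); print(nm,np.round(r.x,4),np.round(res(r.x,L),1) if nm!="everything" else "")
E
python3 fw.py
```

```text
b [0.5463 0.0053 0.273 ] [-0.1  0.4  0.2  0.1  0.9 -0.2 -1.5 -0.5]
t [0.5463 0.0048 0.2667] [ 0.3 -0.4 -0.3 -0.4 -0.3  0.5  0.3  0.5]
c [0.5403 0.003  0.269 ] [-0.7  0.   0.7  0. ]
all [0.5461 0.0049 0.2681] [-0.3 -0.   0.1  0.   0.3 -0.6 -2.1 -0.6  0.4 -0.6 -0.2 -0.6 -0.1  0.3
  0.4  0.3 -0.2  5.1  0.6  5.2]
everything [0.5465 0.0043 0.2732]
```

```bash
python3 -m pendant '[0,0,3,0,0,0,0, 0,0,6.5,0,0,0,0, 0,0,9,0,0,0,0, 0,0,9.6,0,0,0,0.3, 0,0,9.6,0,0,0,0.6, 0,0,9.6,0,0,0,1, 0,0,9.6,0,0,0,1, 0,0,9.6,0,0,0,1, 0,0,9.6,0,0,0,1, 0,0,9.6,0,0,0,1]' 60
python3 - <<'E'
from h import *
import cv2
s=read_state();print(s["position"],s["contact_force"],s["torque"],s["finger_gap"])
for n in("wrist","scene"):
  cv2.imwrite(f"pics/{n}2.png",imaging.read_camera(n)[:,:,::-1])
a=cv2.imread("pics/scene2.png")[120:330,265:425];cv2.imwrite("pics/s2c.png",cv2.resize(a,None,fx=2.8,fy=2.8))
E
```

```text
t: 3.45
position: [0.5472, 0.0037, 0.074]
orientation: [-0.134, 0.991, -0.0, 0.0]
contact_force: [-0.4, 0.5, -0.4]
finger_gap: 0.0237
[0.54724687 0.0036792  0.07396994] [-0.40380415  0.48567277 -0.38624023] [ 0.05327669 -0.00972005  0.00839004] 0.023684347479495695
```

View pics/s2c.png

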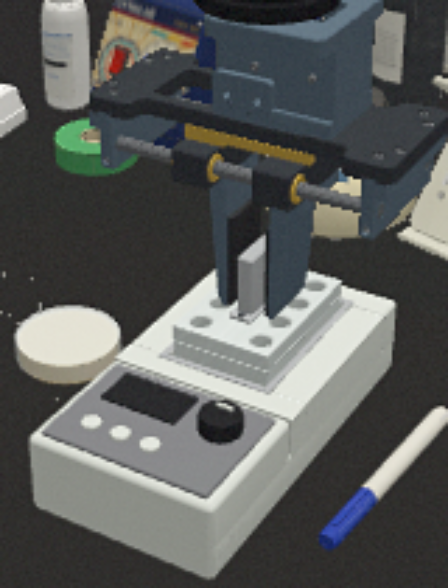

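View pics/wrist2.png

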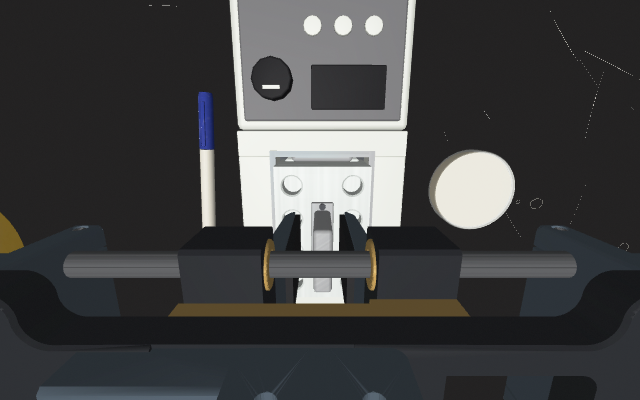

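```bash
python3 -m pendant '[0,0,0,0,0,0,1, 0,0,0,0,0,0,1, 0,0,0,0,0,0,1, 0,0,0,0,0,0,1]' 60
python3 - <<'E'
from h import *
import cv2
for i in range(3):
  s=read_state();print(s["t"],s["position"],s["contact_force"],s["torque"],s["finger_gap"])
cv2.imwrite(f"pics/w3.png",imaging.read_camera("wrist")[100:330,220:420,::-1])
s=read_state();print(s["t"],s["position"])
E
```

```text
t: 4.05
position: [0.547, 0.0041, 0.0739]
orientation: [-0.134, 0.991, 0.0, -0.0]
contact_force: [-0.7, 5.1, 1.2]
finger_gap: 0.0094
4.05 [0.54698419 0.00411881 0.0738562 ] [-0.68755924  5.14374046  1.22067366] [ 1.08261081  0.14980752 -0.15105087] 0.009351949620690473
4.05 [0.54698419 0.00411881 0.0738562 ] [-0.68755924  5.14374046  1.22067366] [ 1.08261081  0.14980752 -0.15105087] 0.009351949620690473
4.05 [0.54698419 0.00411881 0.0738562 ] [-0.68755924  5.14374046  1.22067366] [ 1.08261081  0.14980752 -0.15105087] 0.009351949620690473
4.1 [0.54699022 0.0041049  0.07386891]
```

View pics/w3.png

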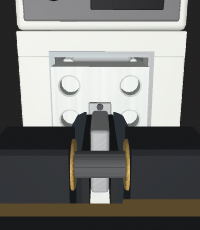

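```bash
cat >> h.py <<'E'
H=44.
def pose(p,f,x0=0,dth=0):
    th=np.arcsin((p-f)/90)+dth; cz=(p+f)/2; hr=max(15-cz,-7)
    X=x0-hr*np.sin(th)+H*np.sin(th); Z=cz+H*np.cos(th)-H
    # tool0 frame: x=-bathx, z=-up ; rotation about +y
    M=np.eye(4); M[:3,:3]=R.from_rotvec([0,th,0]).as_matrix(); M[:3,3]=[-X/10,0,-Z/10]
    return M
def rows(start,targets,):
    S=np.linalg.inv(pose(*start))
    for t in targets:
        M=S@pose(*t); print(t,np.round(M[:3,3],3),np.round(R.from_matrix(M[:3,:3]).as_rotvec()[1],4))
E
python3 -c "
from h import *
rows((0,0),[(2,0),(4,0),(6,0),(8,0),(9.5,0),(11,0)])"
```

```text
(2, 0) [-0.067  0.    -0.099] 0.0222
(4, 0) [-0.138  0.    -0.196] 0.0445
(6, 0) [-0.213  0.    -0.29 ] 0.0667
(8, 0) [-0.293  0.    -0.383] 0.089
(9.5, 0) [-0.356  0.    -0.45 ] 0.1058
(11, 0) [-0.422  0.    -0.517] 0.1225
```

```bash
python3 -m pendant '[-0.03,0.03,-0.05,0,0.011,0,1, -0.07,0.05,-0.1,0,0.022,0,1, -0.1,0.05,-0.15,0,0.033,0,1, -0.14,0.05,-0.2,0,0.045,0,1, -0.18,0.05,-0.24,0,0.056,0,1, -0.21,0.05,-0.29,0,0.067,0,1]' 60
python3 - <<'E'
from h import *
import cv2
s=read_state();print(s["t"],s["position"],R.from_quat(s["orientation"]).as_matrix()[:,2],s["contact_force"],s["torque"],s["finger_gap"])
cv2.imwrite("pics/w4.png",cv2.resize(imaging.read_camera("wrist")[100:330,220:420,::-1],None,fx=2.5,fy=2.5))
cv2.imwrite("pics/s4.png",cv2.resize(imaging.read_camera("scene")[210:330,270:420,::-1],None,fx=5,fy=5,interpolation=cv2.INTER_CUBIC))
E
```

```text
t: 4.85
position: [0.5492, 0.0047, 0.077]
orientation: [-0.134, 0.99, -0.005, -0.034]
contact_force: [2.2, 2.0, -5.2]
finger_gap: 0.0097
4.85 [0.54919073 0.00473095 0.07695506] [-0.06517422 -0.01798229 -0.99771186] [ 2.19698579  1.98661645 -5.24457626] [ 0.67365199 -0.33636827 -0.10896409] 0.009689592865732554
```

View pics/s4.png

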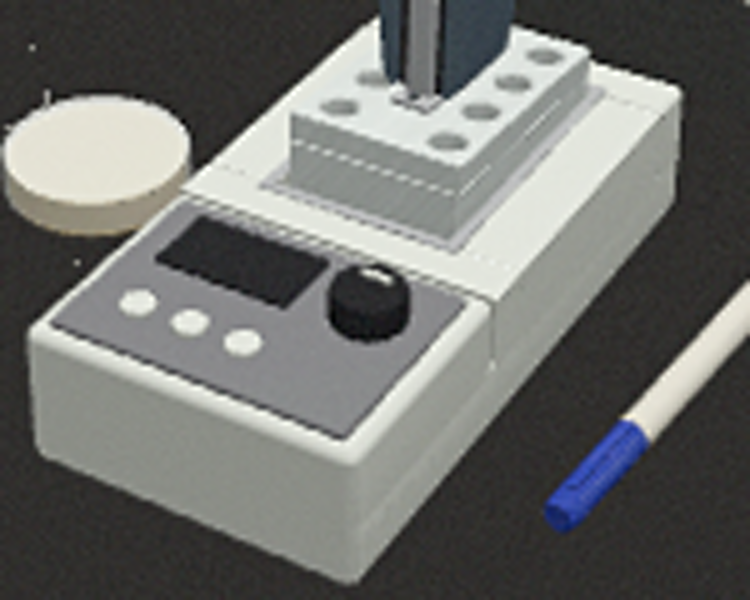

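```bash
cat > bf.py <<'E'
from fit import *
B=(.5468,.0043,.269)
def bw(q,P):  # q: p,f,x0,y0 mm
    p,f,x0,y0=q; th=np.arcsin((p-f)/90); P=np.array(P,float); 
    X=P[:,0]*np.cos(th)+P[:,2]*np.sin(th)+x0; Z=30+(p+f)/2-P[:,0]*np.sin(th)+P[:,2]*np.cos(th)
    return w(B,np.c_[X,P[:,1]+y0,Z])
def fitpf(L,bias=None):
    f=lambda q:np.concatenate([(proj(l[1][0],bw(q,[l[0]]))[0]-l[1][1:]).ravel() for l in L]+[0.3*np.array(q[2:])])
    r=least_squares(f,[3,3,0,0]); print("p,f,x0,y0",np.round(r.x,2),np.round(r.fun,1)); return r.x
TOPC={"pl":(-45,30,40),"pr":(-45,-30,40),"fr":(45,-30,40),"fl":(45,30,40)}
E
python3 - <<'E'
from bf import *
S5=lambda u,v:("scene",270+(u+.5)/5-.5,210+(v+.5)/5-.5)
fitpf([(TOPC["pl"],S(273,180)),(TOPC["pr"],S(427,240)),(TOPC["fr"],S(537,110))])
fitpf([(TOPC["pl"],S5(290,112)),(TOPC["pr"],S5(457,166)),(TOPC["fr"],S5(590,46))])
E
```

```text
p,f,x0,y0 [-0.19  1.51  1.22 -2.58] [ 0.   1.2 -0.8 -1.2  0.4  0.1  0.4 -0.8]
p,f,x0,y0 [ 6.82  1.38  1.04 -1.67] [-0.4 -0.1  0.4  0.1 -0.2  0.1  0.3 -0.5]
```

```bash
python3 -c "
from h import *
rows((6,0),[(7,0),(8,0),(9,0),(10,0)])
print()
rows((10,0),[(10,3),(10,6),(9.5,9),(9.5,12),(9.5,15),(9.5,18),(9.5,20)])"
```

```text
(7, 0) [-0.036  0.    -0.049] 0.0111
(8, 0) [-0.074  0.    -0.097] 0.0223
(9, 0) [-0.112  0.    -0.146] 0.0335
(10, 0) [-0.152  0.    -0.193] 0.0446

(10, 3) [ 0.119  0.    -0.152] -0.0335
(10, 6) [ 0.248  0.    -0.297] -0.0669
(9.5, 9) [ 0.405  0.    -0.41 ] -0.1058
(9.5, 12) [ 0.552  0.    -0.543] -0.1391
(9.5, 15) [ 0.709  0.    -0.669] -0.1725
(9.5, 18) [ 0.875  0.    -0.79 ] -0.2059
(9.5, 20) [ 0.991  0.    -0.867] -0.2283
```

```bash
python3 -m pendant '[-0.04,0,-0.05,0,0.011,0,1, -0.075,0,-0.1,0,0.022,0,1, -0.11,0,-0.145,0,0.034,0,1, -0.15,0,-0.19,0,0.045,0,1, -0.15,0,-0.19,0,0.045,0,1, -0.15,0,-0.19,0,0.045,0,1]' 60
python3 - <<'E'
from h import *
import cv2
s=read_state();print(s["t"],s["position"],R.from_quat(s["orientation"]).as_matrix()[:,2],s["contact_force"],s["torque"],s["finger_gap"])
cv2.imwrite("pics/s5.png",cv2.resize(imaging.read_camera("scene")[210:330,270:420,::-1],None,fx=5,fy=5,interpolation=cv2.INTER_CUBIC))
E
```

```text
t: 5.7
position: [0.5505, 0.0052, 0.0784]
orientation: [-0.134, 0.989, -0.007, -0.056]
contact_force: [-0.6, 0.0, -16.6]
finger_gap: 0.0099
5.7 [0.55053681 0.00516995 0.07843847] [-0.10806459 -0.02961613 -0.99370264] [ -0.5820604    0.02709772 -16.59997589] [ 0.17139777 -0.68062294 -0.02394244] 0.009864414821552127
```

View pics/s5.png

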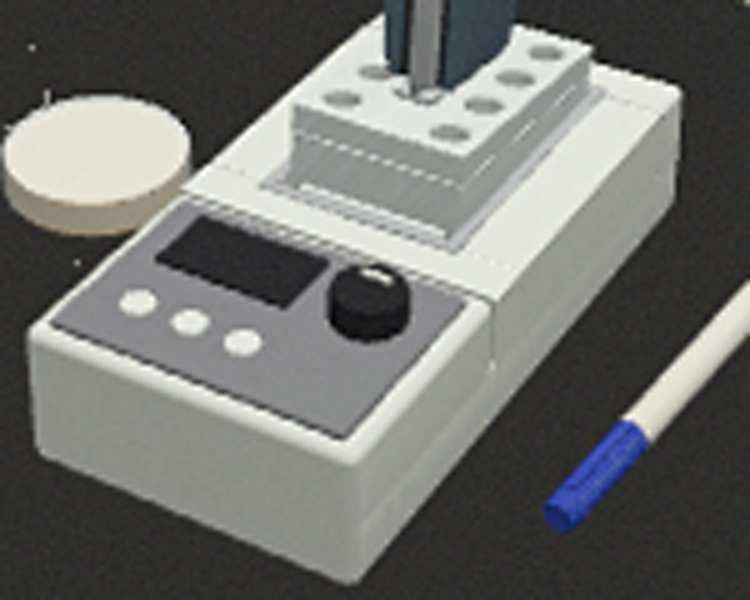

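```bash
python3 - <<'E'
from bf import *
S5=lambda u,v:("scene",270+(u+.5)/5-.5,210+(v+.5)/5-.5)
fitpf([(TOPC["pl"],S5(293,104)),(TOPC["pr"],S5(462,156)),(TOPC["fr"],S5(592,43))])
E
```

```text
p,f,x0,y0 [ 9.61  2.05  1.34 -2.12] [-0.4 -0.3  0.1  0.2 -0.1  0.1  0.4 -0.6]
```

```bash
python3 -m pendant '[0.06,0,-0.075,0,-0.017,0,1, 0.12,0,-0.15,0,-0.034,0,1, 0.185,0,-0.225,0,-0.05,0,1, 0.25,0,-0.3,0,-0.067,0,1, 0.33,0,-0.36,0,-0.087,0,1, 0.405,0,-0.41,0,-0.106,0,1, 0.48,0,-0.475,0,-0.122,0,1, 0.55,0,-0.54,0,-0.139,0,1, 0.55,0,-0.54,0,-0.139,0,1]' 60
python3 - <<'E'
from h import *
import cv2
s=read_state();print(s["t"],s["position"],R.from_quat(s["orientation"]).as_matrix()[:,2],s["contact_force"],s["torque"],s["finger_gap"])
cv2.imwrite("pics/s6.png",cv2.resize(imaging.read_camera("scene")[210:330,270:420,::-1],None,fx=5,fy=5,interpolation=cv2.INTER_CUBIC))
E
```

```text
t: 6.88
position: [0.5458, 0.0039, 0.0848]
orientation: [-0.134, 0.991, 0.002, 0.014]
contact_force: [-4.3, -0.0, -9.2]
finger_gap: 0.0097
6.875 [0.54575131 0.00385421 0.08484839] [ 0.02644248  0.00736611 -0.9996232 ] [-4.32873712 -0.02045118 -9.16075593] [0.08829937 0.87986214 0.07777438] 0.009662365446834865
```

View pics/s6.png

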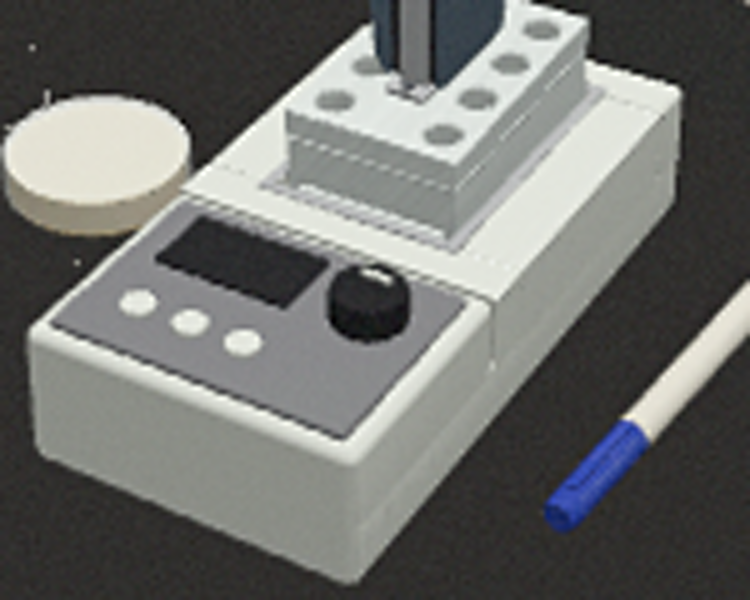

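```bash
python3 - <<'E'
from bf import *
from h import rows
S5=lambda u,v:("scene",270+(u+.5)/5-.5,210+(v+.5)/5-.5)
fitpf([(TOPC["pl"],S5(286,106)),(TOPC["pr"],S5(454,162)),(TOPC["fr"],S5(588,17))])
rows((9.5,12),[(9.5,13.5),(9.5,15),(9.5,16.5),(9.5,18),(9.5,19)])
print()
rows((9.5,19),[(12,18.5),(14,18.5),(16,18.5),(18,18.5),(20,18.5),(22,18.5),(24,18.5),(26,18.5)])
E
```

```text
p,f,x0,y0 [10.87 14.25  1.44 -2.29] [-0.5  0.   0.2 -0.1 -0.1  0.1  0.4 -0.7]
(9.5, 13.5) [ 0.068  0.    -0.074] -0.0167
(9.5, 15) [ 0.138  0.    -0.147] -0.0334
(9.5, 16.5) [ 0.21   0.    -0.219] -0.0501
(9.5, 18) [ 0.285  0.    -0.29 ] -0.0668
(9.5, 19) [ 0.337  0.    -0.337] -0.078

(12, 18.5) [-0.148  0.    -0.098] 0.0335
(14, 18.5) [-0.252  0.    -0.194] 0.0557
(16, 18.5) [-0.36   0.    -0.286] 0.078
(18, 18.5) [-0.473  0.    -0.377] 0.1002
(20, 18.5) [-0.589  0.    -0.464] 0.1224
(22, 18.5) [-0.71   0.    -0.549] 0.1447
(24, 18.5) [-0.835  0.    -0.632] 0.1669
(26, 18.5) [-0.962  0.    -0.712] 0.1892
```

```bash
python3 -m pendant '[0.035,0,-0.035,0,-0.008,0,1, 0.07,0,-0.075,0,-0.017,0,1, 0.105,0,-0.11,0,-0.025,0,1, 0.14,0,-0.145,0,-0.033,0,1, 0.175,0,-0.18,0,-0.042,0,1, 0.21,0,-0.22,0,-0.05,0,1, 0.285,0,-0.29,0,-0.067,0,1, 0.34,0,-0.335,0,-0.078,0,1, 0.34,0,-0.335,0,-0.078,0,1, 0.34,0,-0.335,0,-0.078,0,1]' 60
python3 - <<'E'
from h import *
import cv2
s=read_state();print(s["t"],s["position"],R.from_quat(s["orientation"]).as_matrix()[:,2],s["contact_force"],s["torque"],s["finger_gap"])
cv2.imwrite("pics/s7.png",cv2.resize(imaging.read_camera("scene")[210:330,270:420,::-1],None,fx=5,fy=5,interpolation=cv2.INTER_CUBIC))
E
```

```text
t: 8.18
position: [0.5431, 0.003, 0.0881]
orientation: [-0.133, 0.99, 0.007, 0.052]
contact_force: [-0.7, 4.9, -0.8]
finger_gap: 0.0097
8.175 [0.54307395 0.00300418 0.08811245] [ 0.10195271  0.02785233 -0.99439926] [-0.65138286  4.8827541  -0.76612983] [1.0602797  0.1730897  0.02834791] 0.009697875946198772
```

View pics/s7.png

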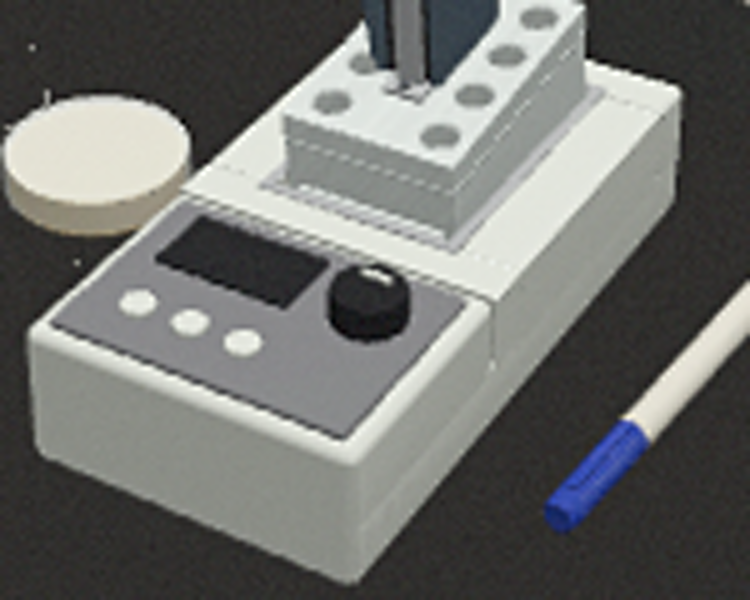

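```bash
python3 - <<'E'
from bf import *
S5=lambda u,v:("scene",270+(u+.5)/5-.5,210+(v+.5)/5-.5)
fitpf([(TOPC["pl"],S5(282,113)),(TOPC["pr"],S5(451,168)),(TOPC["fr"],S5(585,1))])
E
```

```text
p,f,x0,y0 [10.79 22.62  1.72 -2.76] [-0.5 -0.1  0.1  0.  -0.1  0.1  0.5 -0.8]
```

```bash
python3 -m pendant '[-0.07,0.02,-0.05,0,0.017,0,1, -0.15,0.03,-0.11,0,0.034,0,1, -0.2,0.03,-0.16,0,0.045,0,1, -0.25,0.03,-0.21,0,0.056,0,1, -0.305,0.03,-0.255,0,0.067,0,1, -0.36,0.03,-0.3,0,0.078,0,1, -0.415,0.03,-0.345,0,0.089,0,1, -0.47,0.03,-0.39,0,0.1,0,1, -0.59,0.03,-0.48,0,0.122,0,1, -0.71,0.03,-0.565,0,0.145,0,1, -0.835,0.03,-0.65,0,0.167,0,1, -0.96,0.03,-0.73,0,0.189,0,1, -0.96,0.03,-0.73,0,0.189,0,1, -0.96,0.03,-0.73,0,0.189,0,1]' 60
python3 - <<'E'
from h import *
import cv2
s=read_state();print(s["t"],s["position"],R.from_quat(s["orientation"]).as_matrix()[:,2],s["contact_force"],s["torque"],s["finger_gap"])
cv2.imwrite("pics/s8.png",cv2.resize(imaging.read_camera("scene")[200:320,270:420,::-1],None,fx=5,fy=5,interpolation=cv2.INTER_CUBIC))
E
```

```text
t: 9.98
position: [0.5509, 0.0056, 0.096]
orientation: [-0.134, 0.99, -0.006, -0.042]
contact_force: [-0.0, 0.5, -3.0]
finger_gap: 0.0097
9.975 [0.55090039 0.00560287 0.09601854] [-0.08091968 -0.02217484 -0.99647392] [-0.014803    0.49754844 -3.00185582] [ 0.09889866 -0.08702899  0.02080482] 0.00967527722595957
```

View pics/s8.png

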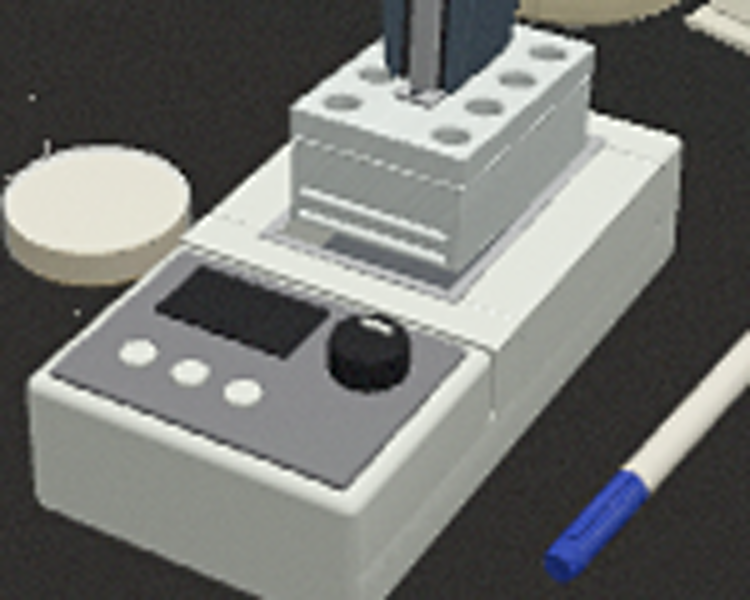

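```bash
python3 - <<'E'
from bf import *
from h import rows
S5=lambda u,v:("scene",270+(u+.5)/5-.5,200+(v+.5)/5-.5)
fitpf([(TOPC["pl"],S5(292,106)),(TOPC["pr"],S5(463,161)),(TOPC["fr"],S5(593,43))])
rows((26.3,18.8),[(28,22),(30,26),(32,30),(34,34),(37,37)])
E
```

```text
p,f,x0,y0 [26.76 21.18  1.52 -2.29] [-0.5  0.1 -0.1 -0.2  0.2  0.1  0.5 -0.7]
(28, 22) [ 0.106  0.    -0.243] -0.0167
(30, 26) [ 0.244  0.    -0.537] -0.039
(32, 30) [ 0.382  0.    -0.83 ] -0.0612
(34, 34) [ 0.52   0.    -1.121] -0.0834
(37, 37) [ 0.545  0.    -1.42 ] -0.0834
```

```bash
python3 -m pendant '[0.05,0,-0.12,0,-0.008,0,1, 0.11,0,-0.24,0,-0.017,0,1, 0.18,0,-0.39,0,-0.028,0,1, 0.245,0,-0.54,0,-0.039,0,1, 0.31,0,-0.68,0,-0.05,0,1, 0.38,0,-0.83,0,-0.061,0,1, 0.45,0,-0.98,0,-0.072,0,1, 0.52,0,-1.12,0,-0.083,0,1, 0.53,0,-1.22,0,-0.083,0,1, 0.54,0,-1.32,0,-0.083,0,1, 0.545,0,-1.42,0,-0.083,0,1, 0.545,0,-1.42,0,-0.083,0,1, 0.545,0,-1.42,0,-0.083,0,1, 0.545,0,-1.42,0,-0.083,0,1]' 60
python3 - <<'E'
from h import *
import cv2
s=read_state();print(s["t"],s["position"],R.from_quat(s["orientation"]).as_matrix()[:,2],s["contact_force"],s["torque"],s["finger_gap"],abs(s["joint_velocities"]).max())
go([.5468,.0043,.1109],.269)
cv2.imwrite("pics/s9.png",cv2.resize(imaging.read_camera("scene")[200:320,270:420,::-1],None,fx=5,fy=5,interpolation=cv2.INTER_CUBIC))
cv2.imwrite("pics/t9.png",cv2.resize(imaging.read_camera("top")[150:270,270:410,::-1],None,fx=5,fy=5,interpolation=cv2.INTER_CUBIC))
cv2.imwrite("pics/w9.png",cv2.resize(imaging.read_camera("wrist")[80:320,220:420,::-1],None,fx=2.5,fy=2.5,interpolation=cv2.INTER_CUBIC))
E
```

```text
t: 11.78
position: [0.5469, 0.0045, 0.1107]
orientation: [-0.134, 0.991, -0.0, -0.001]
contact_force: [-0.6, 0.7, -3.7]
finger_gap: 0.0099
11.775 [0.546933   0.00445856 0.11068971] [-1.01119215e-03 -2.61413625e-04 -9.99999455e-01] [-0.5584369   0.73709671 -3.72222153] [0.03908803 0.02461637 0.03382545] 0.009948428006099805 0.00211640855670337
shift cm [ 0.02 -0.01 -0.02] rv [ 0.     -0.001  -0.0008]
```

View pics/s9.png

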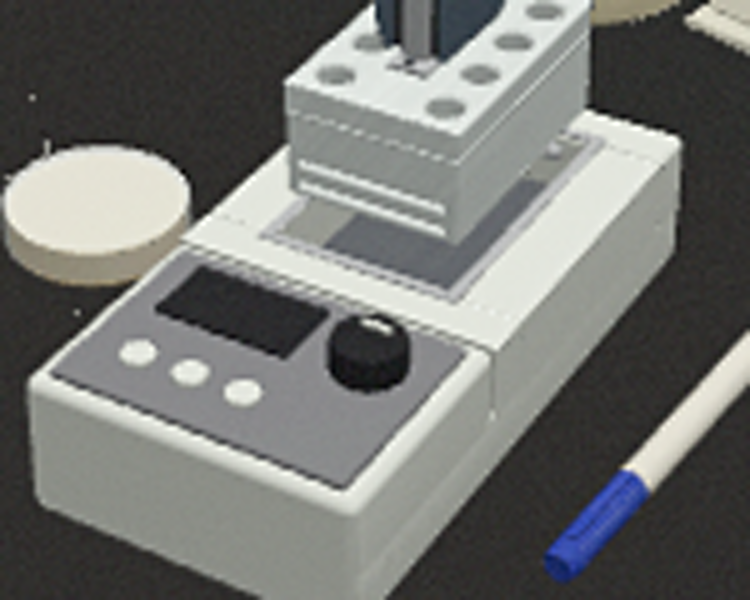

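View pics/t9.png

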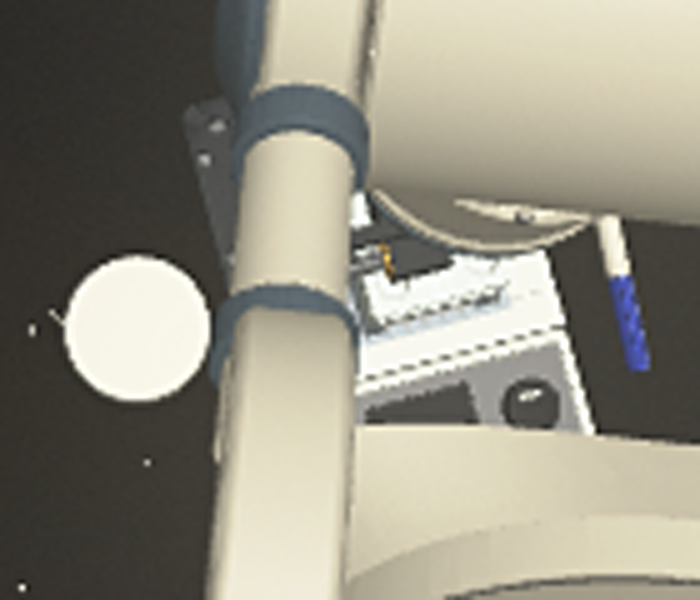

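View pics/w9.png

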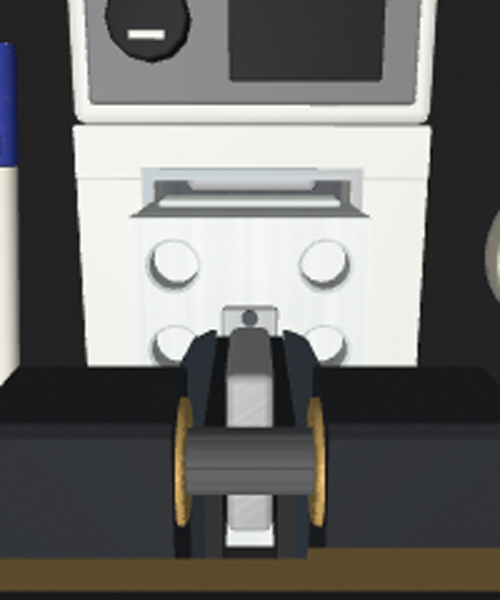

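```bash
python3 - <<'E'
from h import *
import cv2
a=imaging.read_camera("scene")[170:270,300:420,::-1]
cv2.imwrite("pics/s10.png",cv2.resize(a,None,fx=6,fy=6,interpolation=cv2.INTER_CUBIC))
E
```

```text
(no output)
```

View pics/s10.png

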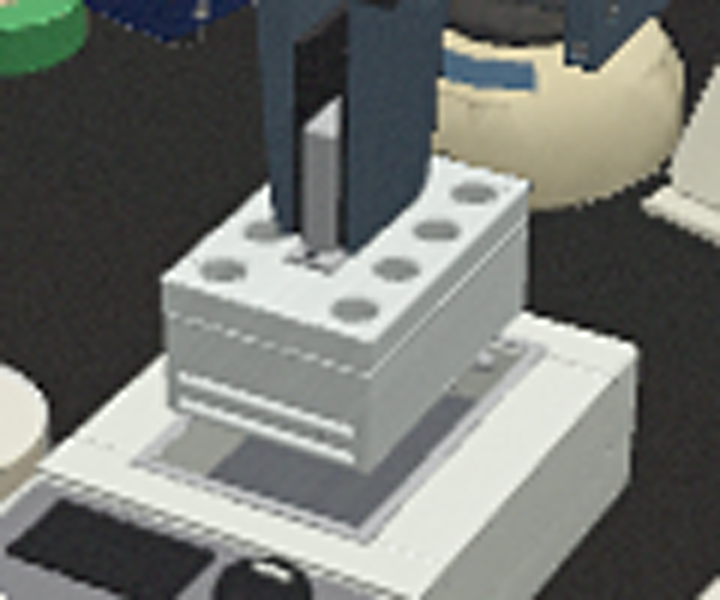

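```bash
python3 - <<'E'
from bf import *
S6=lambda u,v:("scene",300+(u+.5)/6-.5,170+(v+.5)/6-.5)
L=[(TOPC["pl"],S6(162,278)),(TOPC["pr"],S6(373,344)),(TOPC["fr"],S6(530,183))]
fitpf(L)
fitpf(L+[((-45,-30,0),S6(363,474)),((-45,30,0),S6(170,412)),((45,-30,0),S6(525,312))])
E
```

```text
p,f,x0,y0 [36.96 37.59  1.35 -2.38] [-0.2  0.1 -0.4 -0.2  0.2  0.1  0.4 -0.7]
p,f,x0,y0 [36.61 37.13  1.91 -2.08] [-0.1  0.1 -0.4 -0.3  0.2  0.1  0.9  0.5 -1.  -0.4  0.  -0.1  0.6 -0.6]
```

```bash
python3 -m pendant '[0,0,0,0,0,0,1, 0,0,0,0,0,0,1, 0,0,0,0,0,0,1, 0,0,0,0,0,0,1]' 60
python3 -c "
from h import *
s=read_state();print(s['position'],s['contact_force'],s['joint_velocities'])
print(manip.hand_in())"
```

```text
t: 12.48
position: [0.5469, 0.0044, 0.1107]
orientation: [-0.134, 0.991, -0.0, -0.0]
contact_force: [0.3, 0.3, -4.2]
finger_gap: 0.0102
[0.54693467 0.00444767 0.11072651] [ 0.25350923  0.28018988 -4.23888606] [-0.00059288  0.00145413 -0.00029434 -0.00085132 -0.0007459   0.00132752]
the job is handed in; nothing more can be done
None
```

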